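# Lay the blending tray

## Task

Lay the walnut tray for the next blend: the copper measuring cup upright in the very middle of the tray with the boxwood tamper standing in it, and the steel spice tin with the yellow lid straight behind the cup (on the side away from the robot), between the cup and the tray's back rim. In line with the cup along the tray, stand the tall cobalt bottle midway between the cup and the tray's end on the spice mill's side, and the squat cobalt bottle midway between the cup and the other end, on the funnel stand's side. Everything ends upright on the tray's floor; do not knock a bottle over, and leave the white bowl and the salt crock where they are.

Things in the scene. Friction and masses are not known exactly. Their poses are not given: they have to be found in the camera images.
- tall_bottle_mid (a point): Tall slim cobalt-blue glass bottle with a cork in its neck, upright, loose, 0.15 kg. Round: body 46 mm across up to 64 mm above its foot, sloping shoulder, neck 25 to 29 mm across from 78 to 88 mm, top of the cork at 98 mm. This point is on its axis 49 mm above its underside; z up.
- squat_bottle_mid (a point): Squat wide cobalt-blue glass bottle with a cork in its neck, upright, loose, 0.17 kg. Round: body 60 mm across up to 36 mm above its foot, shoulder up to 50 mm, lip 36 mm across, top of the cork at 68 mm. This point is on its axis 34 mm above its underside; z up.
- cup_mid (a point): Tin-lined copper measuring cup, open, upright, loose, 0.14 kg. Round wall 56 mm across outside, 50 mm inside, 55 mm high; inner floor 4 mm above its underside. Brass handle (6 mm thick) on its -x side out to 53 mm from the axis; at the start it points to the robot give or take 40 degrees. This point: on the axis, 27.5 mm above the underside; z up.
- tamper_mid (a point): Pale boxwood tamper with a darker band round its foot, standing upright on the foot, loose, 0.07 kg. Round, 110 mm tall: foot 34 mm across, 20 mm high; waist 17 mm across; grip knob 31 mm across from 80 to 102 mm above the underside. This point is on its axis 55 mm above the underside; z up. Standing in the cup it rises 59 mm above the rim.
- spice_tin_mid (a point): Small round closed spice tin, bare steel with a bright yellow lid, upright, loose, 0.09 kg: 44 mm across at the lid, 43 mm below it, 40 mm high. This point is on its axis half-way up, 20 mm above its underside; z up.
- tray: Dark walnut tray, does not slide. Outside 192 mm along its x, 332 mm along its y; inside 180 by 320 mm; floor 6 mm thick, rim 16 mm high in all; small brass handles at its ends. Origin: centre of its underside; x to its back (away from the robot), y along its length to the left end as the robot sees it, z up. The mill stands off one end, the funnel stand off the other.
- mill: Dark bronze hand-crank spice mill on a square wooden foot (130 mm), fixed, left of the tray in some starts, right in others. 169 mm to the top of the dome; the crank's wooden knob reaches 221 mm height and 98 mm from the axis in any direction. Origin: centre of its underside.
- ring_stand: Brass ring stand with a wide copper funnel in its ring, fixed, off the tray's other end from the mill. Base plate 150 by 110 mm, post 264 mm tall; funnel 124 mm across, 127 to 221 mm high, swung to the stand's far side from the robot. Origin: underside of the base plate, 30 mm beyond the post.
- bowl: White ceramic pinch bowl, 84 mm across, 34 mm high, loose, a bystander beside the tray. Origin: centre of its underside.
- crock: Terracotta salt crock with a pale wooden lid and knob, 64 mm across, 61 mm high, loose, a bystander beside the tray. Origin: centre of its underside.

How it is judged:
By the outcome, as a careful person would: the job done as asked, in the order asked, and still so for the second after the job is handed in, with the robot touching nothing.
It also fails if it takes over 136 s, if anything falls off the work surface, if the arm or the gripper's body presses on something with over 40 N, if the wrist force passes 120 N, or if a joint passes its speed limit or range.

## Robot

A 6-joint arm with a two-finger parallel gripper is mounted at the origin on the work surface. World frame = base frame: x ahead of the robot, y to its left, z up, the work surface at z = 0. Lengths are in m, angles in degrees, forces in N, time in s.
With the tool pointing down it reaches from about 0.375 to 0.9 m from the base axis. Payload 3.1 kg.
Tool frame: the origin (TCP) lies at the very end of the fingers, on their centre line; the grasp point (between the pads) lies 19 mm behind it; z points along the fingers, y is the line along which they close (so a half turn about z gives the same grasp; the last joint's range is limited). The gripper opens to 87 mm and grips with 3 to 60 N. Pads are 19 mm wide; open, the fingers measure 117 mm over their backs; the gripper's body (75 mm by 190 mm) begins 51 mm behind the grasp point.
Start: joints at [58.356, 30.224, 82.088, -0, 67.689, -10.227], TCP at [0.228, 0.582, 0.223] pointing down, gripper open.
Joint ranges: [-176.69, 176.69], [-43.24, 126.21], [12.49, 139.97], [-82, 262], [0, 151.66], [-163.58, 163.58]. Speed limits (degrees/s): [159.86, 159.86, 180, 180, 180, 180].

## Interface

Orientations are given as a 3x3 rotation matrix whose columns are the frame's x, y, z axes.
In Python, from rig import readout, cams, bot gives the robot as it stands.
- The arm moves only by the shell command python3 -m inch 'ROWS'. ROWS is JSON, a list of rows, each a list of 5 numbers: the shift along the world's x, y, z in cm, then the turn about the world's z in degrees, then the finger opening in cm, from 0 to 8.7. In form: [[dx, dy, dz, twist, fingers], ...]. A call has 1 to 10 rows; each row is the pose to reach, as a shift and turn from the pose commanded when the call began; what a row does not reach only later rows make up. A row lasts 1/12 s, in which the tool goes at most 41.7 mm and 7.16 degrees, less where a joint would pass 70% of its speed; a pose out of reach is approached as far as the arm can. A call with a gripper value outside its range is refused whole. The fingers move at their own pace and stop on an object; the grip force is fixed at half the most. Time passes only in rows, so rows that repeat a pose let the fingers close. It gives the time, the measured TCP pose, the force, the opening and the grip force at its end, in the units of the state.
- readout.read_state(): the state, without advancing time (a new reading comes with each control period).
- cams.capture(name): name is "side" or "top"; returns a dict with "image" (400x640x3 uint8, blue, green, red), "intrinsics" (3x3 intrinsics, pixels), "xyz" and "rotation" of the camera in the world. Camera axes: x right, y down, z forward; pixel columns grow to the right and rows downward; lengths in m; the calibration is good to about 2 mm. A picture is of the moment at which its call begins. There is no depth.
- bot.hand_in(): hands the job in; it is judged then, once.
The state is a dict: "time_s": time; "joint_positions": joint angles; "qvel": joint speeds; "tau": joint torques, N m; "position": TCP position; "tcp_rot": TCP orientation; "force": force on the tool from outside, world axes, zero at the start; "moment": the same for the moment, N m; "opening": opening from 0.0 (shut) to 1.0 (fully open); "grasp_force": force on a finger pad.
Only numpy, scipy, OpenCV 4.12 (cv2) and the standard library are available. Lean on these libraries where they do the work, as an engineer would, in place of code of your own. Each camera call takes 0.05 s, during which the arm holds its last target. There are 200 camera calls.

## Working session

There is one attempt and no reset: what is moved stays moved. The work goes in short steps, Python scripts to look and compute and a shell command to move; the robot and the scene stay as the last step left them, time stands still between calls to the robot, and variables do not carry over. Pictures are saved under pics/ and viewed, at most 14 in all, crops included, and the job is handed in when it is done.

```bash
mkdir -p pics
python3 - <<'E'
from rig import readout,cams
import cv2
s=readout.read_state();print(s['time_s'],s['position'],s['tcp_rot'],s['opening'])
for n in('top','side'):
    c=cams.capture(n);cv2.imwrite(f'pics/{n}0.png',c['image']);print(n,c['intrinsics'],c['xyz'],c['rotation'])
E
```

```text
0.0 [0.22779542 0.58119402 0.22155285] [[-9.30941403e-01  3.65166683e-01 -1.18230667e-03]
 [ 3.65168376e-01  9.30939523e-01 -1.91357796e-03]
 [ 4.01881095e-04 -2.21316996e-03 -9.99997470e-01]] 0.9977059420148761
top [[376.60038801   0.         319.11223506]
 [  0.         376.60038801 196.78612666]
 [  0.           0.           1.        ]] [ 0.401886   -0.00464112  1.28514966] [[ 0.02789341 -0.99070205  0.13315934]
 [-0.99951629 -0.02580948  0.01735074]
 [-0.01375264 -0.1335789  -0.99094275]]
side [[459.6645651    0.         328.15794414]
 [  0.         459.6645651  193.46831418]
 [  0.           0.           1.        ]] [-0.30091179 -0.82518857  0.7417687 ] [[ 0.68742904 -0.36188158  0.62966899]
 [-0.72606475 -0.32278502  0.60715716]
 [-0.01647128 -0.87455792 -0.48464125]]
```

View pics/top0.png

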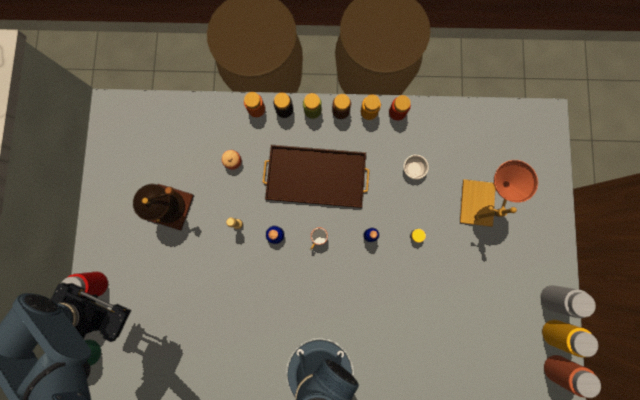

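View pics/side0.png

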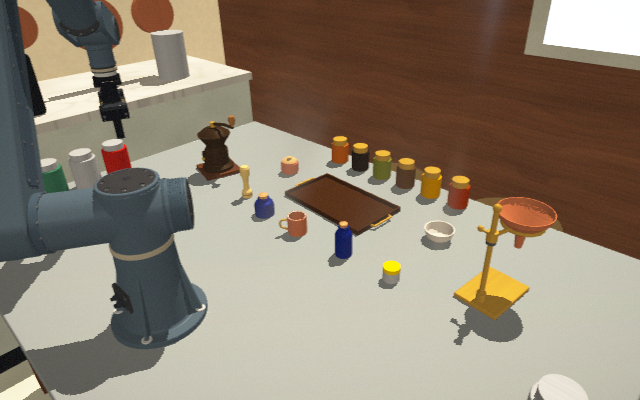

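The top view shows, left to right, the tamper (235,223), squat bottle (275,235), cup (319,237, handle down-left), tall bottle (371,235) and tin (418,236). The tray is centred near (316,177). The mill is on the left (+y) and the funnel stand on the right. In the side view the row runs tamper (246,182), squat (264,206), cup (297,224), tall (343,241), tin (391,272).

Run:
```python
import cv2
a=cv2.imread('pics/top0.png')[140:260,215:440];b=cv2.imread('pics/side0.png')[150:295,230:420]
cv2.imwrite('pics/topc.png',cv2.resize(a,None,fx=3.5,fy=3.5,interpolation=cv2.INTER_CUBIC))
cv2.imwrite('pics/sidec.png',cv2.resize(b,None,fx=4,fy=4,interpolation=cv2.INTER_CUBIC))
```

```text
(no output)
```

View pics/topc.png

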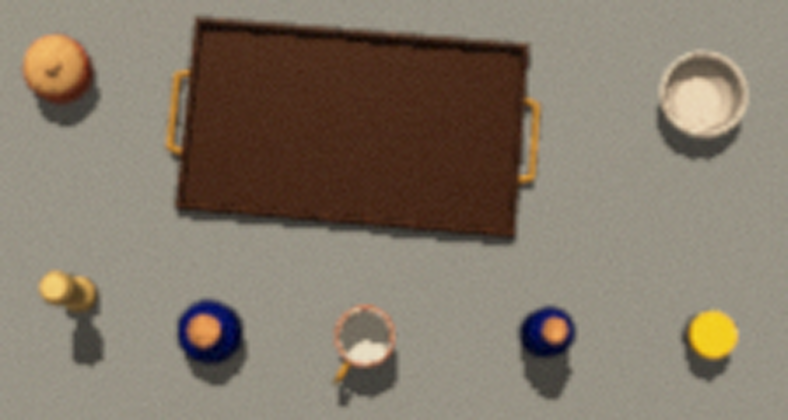

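View pics/sidec.png

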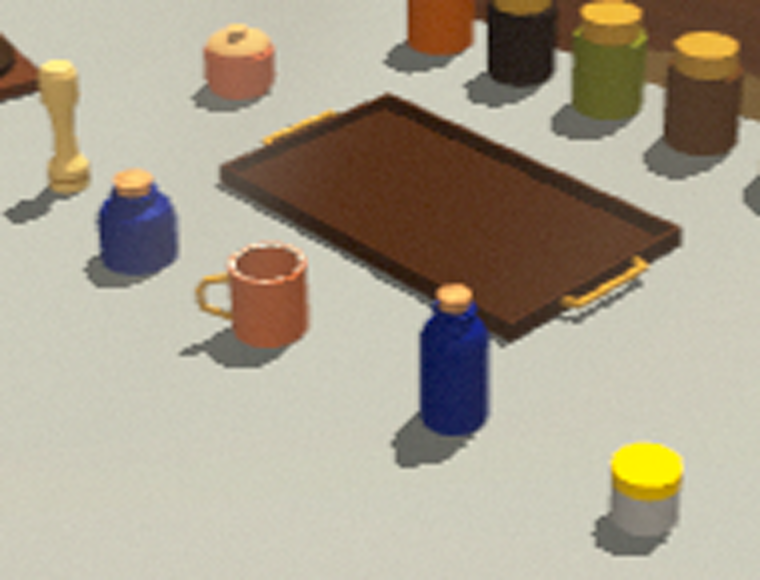

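The top crop shows the tray rim corners at about (197,18), (528,45), (514,239) and (178,210), and the cup rim centre at (365,336) with the handle end near (340,380). The side crop shows every object upright, with the tray's top corners at (220,167), (388,95), (681,234) and (511,328). Next I'll fit positions.

```bash
cat > h.py <<'E'
import cv2,numpy as np
from scipy.optimize import least_squares
from rig import readout,cams
P={'tall':[(0,.023),(.064,.023),(.078,.0125),(.088,.0145),(.098,.011)],
 'squat':[(0,.03),(.036,.03),(.05,.018),(.068,.012)],
 'lid':[(.029,.022),(.04,.022)],
 'tamper':[(0,.017),(.02,.017),(.03,.0085),(.07,.0085),(.08,.0155),(.102,.0155),(.11,.010)],
 'cup':[(0,.028),(.055,.028)],'rim':[(.055,.028)]}
def proj(c,p): # world->px
    q=(np.asarray(p)-c['xyz'])@c['rotation']; return q[:,:2]/q[:,2:]*[c['intrinsics'][0,0],c['intrinsics'][1,1]]+c['intrinsics'][:2,2]
def ray(c,uv,z):
    d=c['rotation']@np.linalg.solve(c['intrinsics'],[*uv,1]); return c['xyz']+d*(z-c['xyz'][2])/d[2]
def sil(c,name,xy,z0=0):
    t=np.linspace(0,2*np.pi,48,endpoint=False);m=np.zeros((1600,2560),np.uint8)
    R=[proj(c,np.c_[xy[0]+r*np.cos(t),xy[1]+r*np.sin(t),0*t+z+z0]) for z,r in P[name]]
    for a,b in zip(R[:-1],R[1:]) if len(R)>1 else [(R[0],R[0])]:
        cv2.fillConvexPoly(m,cv2.convexHull(np.round((np.r_[a,b]+.5)*4-.5).astype(np.int32)),1)
    v,u=np.nonzero(m);return (np.array([u.mean(),v.mean()])+.5)/4-.5,len(u)/16
def mask(im,kind):
    h=cv2.cvtColor(im,cv2.COLOR_BGR2HSV).astype(int);H,S,V=h[...,0],h[...,1],h[...,2]
    return ((S>100)&(V>60) if kind=='sat' else (H>22)&(H<35)&(S>150)&(V>90)).astype(np.uint8)
def blob(im,seed,kind='sat',r=30):
    m=mask(im,kind);k,L,st,ce=cv2.connectedComponentsWithStats(m)
    d=np.hypot(*(ce-seed).T);d[0]=1e9;d[st[:,4]<8]=1e9;i=d.argmin();return ce[i],st[i,4]
def fit(obs,cs,z0=0): # obs: (cam,name,uv)
    x0=ray(cs[obs[0][0]],obs[0][2],z0+P[obs[0][1]][-1][0]*.6)[:2]
    f=lambda x:np.concatenate([sil(cs[n],k,x,z0)[0]-uv for n,k,uv in obs])
    s=least_squares(f,x0,diff_step=.005);return s.x,s.fun
E
python3 - <<'E'
from h import *
cs={n:cams.capture(n) for n in('top','side')}
seeds={'tall':((371,234),(343,241)),'squat':((275,234),(264,206)),'lid':((418,236),(391,268)),'tamper':((234,223),(246,182))}
for k,(a,b) in seeds.items():
    kind='y' if k=='lid' else 'sat'
    o=[];ar=[]
    for n,s in(('top',a),('side',b)):
        ce,A=blob(cs[n]['image'],s,kind);o.append((n,k,ce));ar.append((ce.round(1),A))
    x,r=fit(o,cs);print(k,x.round(4),r.round(2),ar,[round(sil(cs[n],k,x)[1]) for n in cs], [fit([q],cs)[0].round(4) for q in o])
T=lambda u,v:((u+.5)/3.5-.5+215,(v+.5)/3.5-.5+140)
S=lambda u,v:((u+.5)/4-.5+230,(v+.5)/4-.5+150)
print('cup',ray(cs['top'],T(365,336),.055),ray(cs['side'],S(268,263),.055),'handle',ray(cs['top'],T(341,379),.03))
for n,pts in(('top',[T(197,18),T(528,45),T(514,239),T(178,210)]),('side',[S(388,95),S(681,234),S(511,328),S(220,167)])):
    q=np.array([ray(cs[n],p,.016)[:2] for p in pts]);print(n,q.round(4).tolist(),q.mean(0),[np.linalg.norm(q[i]-q[i-1]).round(4) for i in range(4)])
    d=q[0]+q[3]-q[1]-q[2];print(np.degrees(np.arctan2(-d[0],d[1])))
print('bowl',ray(cs['top'],T(703,94),.034),'crock',ray(cs['top'],T(57,67),.06))
E
```

```text
tall [ 0.4869 -0.1249] [-10.16 -10.16   0.38  21.91] [(array([371.6, 232.8]), np.int32(88)), (array([344. , 208.6]), np.int32(3473))] [189, 539] [array([ 0.4545, -0.1589]), array([ 0.5732, -0.0465])]
squat [0.4447 0.1732] [-2.05  0.55  1.61  1.38] [(array([273.6, 232.7]), np.int32(162)), (array([261.7, 203.5]), np.int32(232))] [286, 416] [array([0.4466, 0.1663]), array([0.4468, 0.1837])]
lid [ 0.4504 -0.3119] [-0.37  0.38  0.33 -0.12] [(array([418.4, 235. ]), np.int32(121)), (array([391.2, 267.4]), np.int32(208))] [157, 229] [array([ 0.4515, -0.313 ]), array([ 0.4495, -0.3113])]
tamper [0.4614 0.3168] [-7.26  3.77  7.85  5.76] [(array([234.1, 222.7]), np.int32(139)), (array([230.7, 174.9]), np.int32(567))] [162, 276] [array([0.4743, 0.2937]), array([0.4694, 0.371 ])]
cup [0.43975273 0.01393902 0.055     ] [0.43825974 0.01377922 0.055     ] handle [0.39952235 0.03583476 0.03      ]
top [[0.7502, 0.1899], [0.7307, -0.1381], [0.5382, -0.1268], [0.5579, 0.1998]] [0.64421741 0.03118907] [np.float64(0.1925), np.float64(0.3286), np.float64(0.1929), np.float64(0.3272)]
-3.4259264975167314
side [[0.7449, 0.1889], [0.7211, -0.1438], [0.5354, -0.1307], [0.5568, 0.201]] [0.63957314 0.02883686] [np.float64(0.1885), np.float64(0.3336), np.float64(0.1862), np.float64(0.3324)]
-3.8902427662276287
bowl [ 0.68165659 -0.30529702  0.034     ] crock [0.68683617 0.31477238 0.06      ]
```

```bash
python3 - <<'E'
s=open('h.py').read()
a=s.index('def mask');b=s.index('def fit')
s=s[:a]+'''def blob(im,box,kind='sat',full=False):
    x0,y0,x1,y1=box;h=cv2.cvtColor(im[y0:y1,x0:x1],cv2.COLOR_BGR2HSV).astype(int);H,S,V=h[...,0],h[...,1],h[...,2]
    blue=(H>105)&(H<130)&(S>120);cork=(H<30)&(S>90)&(V>110)
    m={'sat':blue|cork,'y':(H>22)&(H<35)&(S>150)&(V>90),'wood':(H>10)&(H<35)&(S>75)&(V>90)}[kind].astype(np.uint8)
    k,L,st,ce=cv2.connectedComponentsWithStats(m);i=1+st[1:,4].argmax();return ce[i]+[x0,y0],st[i,4]
'''+s[b:]
open('h.py','w').write(s)
E
python3 - <<'E'
from h import *
cs={n:cams.capture(n) for n in('top','side')}
seeds={'tall':((355,220,390,250),(330,215,360,262),'sat'),'squat':((258,220,292,250),(250,188,280,222),'sat'),'tamper':((222,212,246,234),(236,160,256,202),'wood'),'lid':((405,222,430,250),(375,255,405,285),'y')}
for k,(a,b,kind) in seeds.items():
    o=[];ar=[]
    for n,s in(('top',a),('side',b)):
        ce,A=blob(cs[n]['image'],s,kind);o.append((n,k,ce));ar.append((ce.round(1),A))
    x,r=fit(o,cs);print(k,x.round(4),r.round(2),ar,[round(sil(cs[n],k,x)[1]) for n in cs], [fit([q],cs)[0].round(4) for q in o])
E
```

```text
tall [ 0.4481 -0.1549] [-0.19  0.02  0.13  0.2 ] [(array([370.6, 234.7]), np.int32(125)), (array([343. , 240.6]), np.int32(506))] [193, 574] [array([ 0.4482, -0.1556]), array([ 0.4485, -0.154 ])]
squat [0.4436 0.172 ] [-2.51 -0.94  1.29  4.61] [(array([274.4, 234.5]), np.int32(208)), (array([262. , 200.5]), np.int32(139))] [287, 418] [array([0.4407, 0.1634]), array([0.4594, 0.1975])]
tamper [0.4742 0.2969] [-0.56  0.27  0.5   0.49] [(array([233.6, 222.5]), np.int32(139)), (array([244.9, 180.7]), np.int32(266))] [158, 277] [array([0.4751, 0.2951]), array([0.4752, 0.301 ])]
lid [ 0.4504 -0.3119] [-0.28  0.28  0.28 -0.1 ] [(array([418.3, 235.1]), np.int32(126)), (array([391.2, 267.4]), np.int32(209))] [157, 230] [array([ 0.4514, -0.3129]), array([ 0.4496, -0.3114])]
```

```bash
python3 -m inch '[[2,-3,0,-7,8.7],[4,-7,0,-7,8.7],[6,-11,0,-7,8.7],[8,-15,0,-7,8.7],[10,-19,0,-7,8.7],[12,-23,0,-7,8.7],[13,-26,0,-7,8.7],[14,-28,0,-7,8.7],[14,-28,0,-7,8.7],[14,-28,0,-7,8.7]]'
python3 - <<'E'
from h import *
cs={n:cams.capture(n) for n in('top','side')}
T=lambda u,v:((u+.5)/3.5-.5+215,(v+.5)/3.5-.5+140)
S=lambda u,v:((u+.5)/4-.5+230,(v+.5)/4-.5+150)
print(ray(cs['top'],T(203,330),.068),ray(cs['side'],S(133,179),.066),ray(cs['top'],T(210,331),.035),ray(cs['side'],S(138,222),.034))
print(fit([('top','squat',np.array(T(210,331)))],cs))
E
```

```text
time_s: 1.13
position: [0.3689, 0.3008, 0.2227]
tcp_rot: [[-0.878, 0.479, 0.0], [0.479, 0.878, 0.001], [0.0, 0.001, -1.0]]
force: [0.5, 0.6, -0.7]
opening: 1.006
grasp_force: 0.0
[0.44075159 0.16308676 0.068     ] [0.44089067 0.16556479 0.066     ] [0.4410459  0.16096116 0.035     ] [0.43520257 0.1569625  0.034     ]
(array([0.44157858, 0.16266228]), array([0.00093656, 0.00020292]))
```

```bash
python3 -m inch '[[1,-4,0,0,8.7],[2,-8,0,0,8.7],[3,-12,0,0,8.7],[4,-16,0,0,8.7],[5,-20,0,0,8.7],[6,-24,0,0,8.7],[7,-27.5,0,0,8.7],[7,-28.7,-1,0,8.7],[7,-28.7,-3,0,8.7],[7,-28.7,-5,0,8.7]]' | head -2
python3 -m inch '[[0,0,-3,0,8.7],[0,0,-6,0,8.7],[0,0,-9,0,8.7],[0,0,-11,0,8.7],[0,0,-13,0,8.7],[0,0,-14.5,0,8.7],[0,0,-15.5,0,8.7],[0,0,-15.8,0,8.7],[0,0,-15.8,0,8.7],[0,0,-15.8,0,8.7]]'
python3 - <<'E'
from h import *
c=cams.capture('side');cv2.imwrite('pics/a1.png',cv2.resize(c['image'][140:290,220:420],None,fx=3,fy=3,interpolation=cv2.INTER_CUBIC))
E
```

```text
time_s: 2.07
position: [0.4398, 0.0148, 0.1726]
time_s: 2.9
position: [0.4386, 0.0156, 0.0147]
tcp_rot: [[-0.88, 0.474, 0.0], [0.474, 0.88, -0.0], [-0.0, 0.0, -1.0]]
force: [0.2, -0.2, 0.5]
opening: 1.003
grasp_force: 0.0
```

View pics/a1.png

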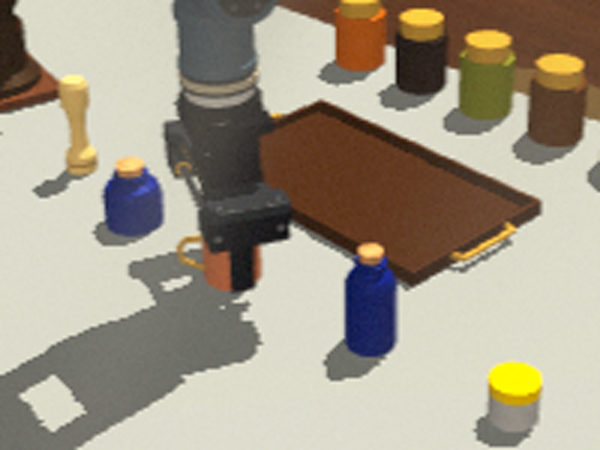

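The fingers straddle the cup at crop (235,260), and the handle at (190,250) is clear. I'll close and lift.

```bash
python3 -m inch '[[0,0,0,0,5],[0,0,0,0,5],[0,0,0,0,5],[0,0,0,0,5],[0,0,0,0,5],[0,0,0,0,5],[0,0,0,0,5],[0,0,0,0,5],[0,0,0,0,5],[0,0,0,0,5]]' | tail -3
python3 -m inch '[[0,0,1,0,5],[0,0,2,0,5],[0,0,4,0,5],[0,0,6,0,5],[0,0,8,0,5],[0,0,9,0,5],[0,0,9,0,5],[0,0,9,0,5]]'
```

```text
force: [0.2, -0.6, 4.0]
opening: 0.646
grasp_force: 30.0
time_s: 4.45
position: [0.4382, 0.0149, 0.1046]
tcp_rot: [[-0.879, 0.476, 0.001], [0.476, 0.879, -0.0], [-0.001, 0.0, -1.0]]
force: [-0.2, 0.1, -0.9]
opening: 0.642
grasp_force: 30.0
```

```bash
python3 -m inch '[[2,0,0,0,5],[5,0.3,0,0,5],[8,0.5,0,0,5],[11,0.8,0,0,5],[14,1,0,0,5],[17,1.3,0,0,5],[19,1.5,0,0,5],[20.4,1.5,0,0,5],[20.4,1.5,0,0,5],[20.4,1.5,0,0,5]]' | head -3
python3 -m inch '[[0,0,-1.5,0,5],[0,0,-3,0,5],[0,0,-4.5,0,5],[0,0,-6,0,5],[0,0,-7,0,5],[0,0,-7.6,0,5],[0,0,-8,0,5],[0,0,-8.2,0,5],[0,0,-8.3,0,5],[0,0,-8.3,0,5]]'
```

```text
time_s: 5.28
position: [0.6409, 0.0299, 0.1023]
tcp_rot: [[-0.88, 0.476, -0.004], [0.476, 0.88, 0.0], [0.004, -0.002, -1.0]]
time_s: 6.12
position: [0.6425, 0.0298, 0.022]
tcp_rot: [[-0.88, 0.476, 0.001], [0.476, 0.88, -0.0], [-0.001, 0.0, -1.0]]
force: [1.1, 0.8, -0.4]
opening: 0.651
grasp_force: 30.0
```

```bash
python3 -m inch '[[0,0,-0.1,0,5],[0,0,-0.1,0,5],[0,0,-0.1,0,6.2],[0,0,-0.1,0,7],[0,0,-0.1,0,8.7],[0,0,-0.1,0,8.7],[0,0,-0.1,0,8.7],[0,0,-0.1,0,8.7]]' | tail -4
python3 -m inch '[[0,0,1,0,8.7],[0,0,3,0,8.7],[0,0,6,0,8.7],[0,0,9,0,8.7],[0,0,12,0,8.7],[0,0,16,0,8.7],[-2,3,20,0,8.7],[-4,7,20,0,8.7],[-6,11,20,0,8.7],[-8,14,20,0,8.7]]' | head -2
python3 - <<'E'
from h import *
for n in('top','side'):
    c=cams.capture(n);i=c['image'];i=i[135:225,240:400] if n=='top' else i[140:240,260:420]
    cv2.imwrite(f'pics/b_{n}.png',cv2.resize(i,None,fx=5,fy=5,interpolation=cv2.INTER_CUBIC))
E
```

```text
tcp_rot: [[-0.88, 0.476, 0.0], [0.476, 0.88, -0.0], [-0.0, 0.0, -1.0]]
force: [-0.2, 0.1, 0.1]
opening: 0.966
grasp_force: 0.0
time_s: 7.62
position: [0.5674, 0.1632, 0.223]
```

View pics/b_side.png

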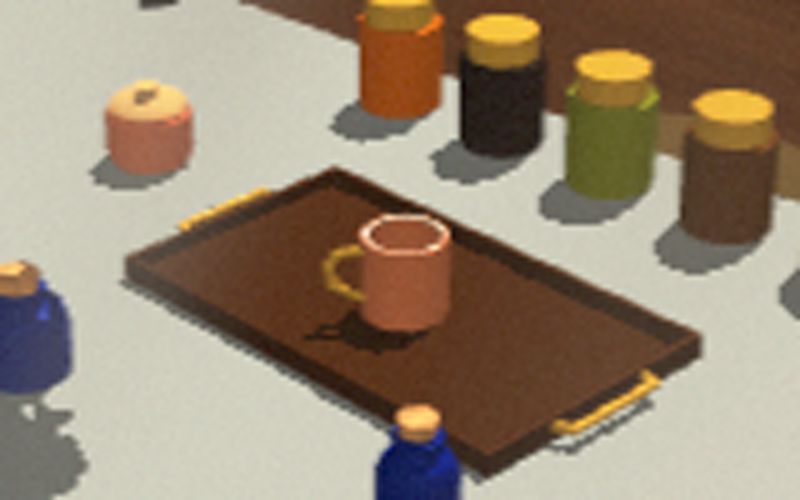

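View pics/b_top.png

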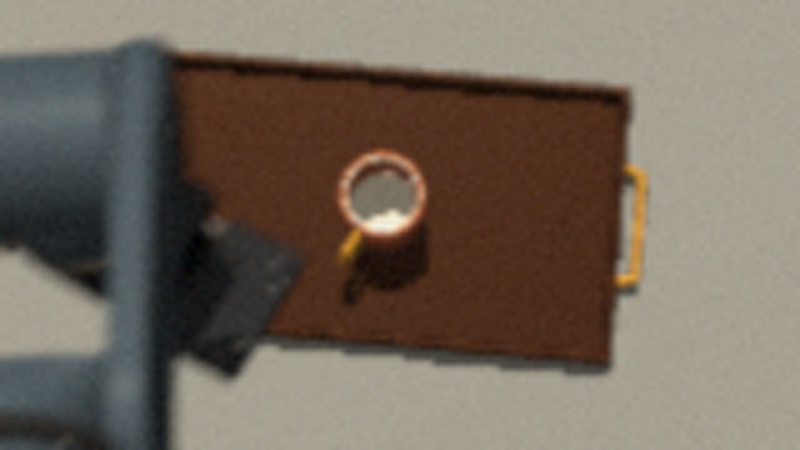

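The cup stands upright near the tray centre: rim centre at top crop (382,194) and side crop (406,236), handle towards the robot. I'll check the centring numerically.

Run:
```python
from h import *
cs={n:cams.capture(n) for n in('top','side')}
T=lambda u,v:((u+.5)/5-.5+240,(v+.5)/5-.5+135)
S=lambda u,v:((u+.5)/5-.5+260,(v+.5)/5-.5+140)
print('cup',ray(cs['top'],T(382,194),.061),ray(cs['side'],S(406,236),.061))
# tray model fit by corners, both views
T0=lambda u,v:((u+.5)/3.5-.5+215,(v+.5)/3.5-.5+140)
obs={'top':[T0(197,18),T0(528,45),T0(514,239),T0(178,210)],'side':[S(336,169),S(701,342),S(485,458),S(127,260)]}
L=np.array([[.096,.166],[.096,-.166],[-.096,-.166],[-.096,.166]])
def f(x,ns):
    c,s=np.cos(x[2]),np.sin(x[2]);w=np.c_[L@np.array([[c,s],[-s,c]])+x[:2],[.016]*4]
    return np.concatenate([(proj(cs[n],w)-obs[n]).ravel() for n in ns])
for ns in(['top'],['side'],['top','side']):
    r=least_squares(f,[.64,.03,0],args=(ns,),x_scale=[.1,.1,.1]);print(ns,r.x[:2].round(4),np.degrees(r.x[2]).round(2),r.fun.round(1))
```

```text
cup [0.6441526  0.02926445 0.061     ] [0.64129159 0.02773512 0.061     ]
['top'] [0.6442 0.0312] -3.36 [-0.4  0.1  0.6  0.1  0.6 -0.1 -0.8 -0.1]
['side'] [0.6404 0.0297] -3.91 [ 0.4 -0.3  0.4 -0.5 -0.1  0.6 -0.7 -0.2]
['top', 'side'] [0.643  0.0312] -3.61 [-0.3  0.2  0.7  0.7  0.5  0.4 -0.9  0.   0.3 -0.6  0.6 -1.1  0.5 -0.1
 -0.6 -0.5]
```

```bash
python3 -m inch '[[-1,-4,0,5,8.7],[-2,-8,0,10,8.7],[-3,-12,0,15,8.7],[-4,-16,0,20,8.7],[-5,-20,0,25,8.7],[-6,-24,0,25,8.7],[-7,-28,0,25,8.7],[-8,-32,0,25,8.7],[-9,-35,0,25,8.7],[-9,-36,0,25,8.7]]' | head -2
python3 -m inch '[[-1,-4,0,0,8.7],[-2,-8,0,0,8.7],[-2.7,-10.5,0,0,8.7],[-2.7,-11.5,-3,0,8.7],[-2.7,-11.5,-6,0,8.7],[-2.7,-11.5,-9,0,8.7],[-2.7,-11.5,-12,0,8.7],[-2.7,-11.5,-14,0,8.7],[-2.7,-11.5,-14,0,8.7],[-2.7,-11.5,-14,0,8.7]]'
```

```text
time_s: 8.65
position: [0.4757, -0.2042, 0.2208]
time_s: 9.48
position: [0.4496, -0.3132, 0.0796]
tcp_rot: [[-0.998, 0.06, -0.002], [0.06, 0.998, 0.002], [0.002, 0.002, -1.0]]
force: [0.7, -1.4, 0.9]
opening: 1.004
grasp_force: 0.0
```

```bash
python3 -m inch '[[0,0,-2,0,8.7],[0,0,-4,0,8.7],[0,0,-5.5,0,8.7],[0,0,-6.4,0,8.7],[0,0,-6.8,0,8.7],[0,0,-6.8,0,8.7],[0,0,-6.8,0,8.7]]' | head -2
python3 -m inch '[[0,0,0,0,3.8],[0,0,0,0,3.8],[0,0,0,0,3.8],[0,0,0,0,3.8],[0,0,0,0,3.8],[0,0,0,0,3.8],[0,0,0,0,3.8],[0,0,0,0,3.8],[0,0,0,0,3.8],[0,0,0,0,3.8]]' | tail -2
python3 -m inch '[[0,0,1,0,3.8],[0,0,3,0,3.8],[0,0,6,0,3.8],[0,0,9,0,3.8],[0,0,12,0,3.8],[0,0,14,0,3.8],[0,0,14,0,3.8]]'
```

```text
time_s: 10.07
position: [0.4507, -0.3137, 0.0135]
opening: 0.485
grasp_force: 30.0
time_s: 11.48
position: [0.4521, -0.315, 0.1575]
tcp_rot: [[-0.998, 0.059, 0.007], [0.059, 0.998, -0.007], [-0.007, -0.007, -1.0]]
force: [0.4, -0.7, -0.8]
opening: 0.493
grasp_force: 30.0
```

```bash
python3 -m inch '[[2,2.7,0,0,3.8],[4.5,6,0,0,3.8],[7,9.4,0,0,3.8],[9.5,12.8,0,0,3.8],[12,16.2,0,0,3.8],[14.5,19.5,0,0,3.8],[17,22.8,0,0,3.8],[19.5,26.2,0,0,3.8],[22,29.6,0,0,3.8],[24,32.5,0,0,3.8]]' | head -2
python3 -m inch '[[1.2,1.4,0,0,3.8],[1.2,1.4,-2,0,3.8],[1.2,1.4,-5,0,3.8],[1.2,1.4,-8,0,3.8],[1.2,1.4,-10,0,3.8],[1.2,1.4,-11,0,3.8],[1.2,1.4,-11,0,3.8],[1.2,1.4,-11,0,3.8]]'
```

```text
time_s: 12.32
position: [0.6904, 0.0146, 0.1514]
time_s: 12.98
position: [0.7017, 0.026, 0.042]
tcp_rot: [[-0.998, 0.06, -0.001], [0.06, 0.998, 0.0], [0.001, 0.0, -1.0]]
force: [0.3, 1.1, -0.5]
opening: 0.491
grasp_force: 30.0
```

```bash
python3 -m inch '[[0,0,-1,0,3.8],[0,0,-1.7,0,3.8],[0,0,-2.1,0,3.8],[0,0,-2.3,0,3.8],[0,0,-2.3,0,3.8],[0,0,-2.3,0,5],[0,0,-2.3,0,6],[0,0,-2.3,0,7.5],[0,0,-2.3,0,7.5],[0,0,-2.3,0,7.5]]'
python3 -m inch '[[0,0,1,0,7.5],[0,0,3,0,7.5],[0,0,6,0,7.5],[0,0,10,0,7.5],[0,0,14,0,7.5],[-2,3.5,18,0,7.5],[-4,7,20,0,7.5],[-6,11,20,0,7.5],[-8,15,20,0,7.5],[-10,18,20,0,7.5]]' | head -2
```

```text
time_s: 13.82
position: [0.7023, 0.026, 0.0199]
tcp_rot: [[-0.998, 0.059, 0.001], [0.059, 0.998, -0.0], [-0.001, -0.0, -1.0]]
force: [-0.4, -0.0, -0.7]
opening: 0.783
grasp_force: 0.0
time_s: 14.65
position: [0.6105, 0.1936, 0.2217]
```

```bash
python3 -m inch '[[-4,2,0,0,7.5],[-7,4,0,0,7.5],[-10,6.5,0,0,7.5],[-12.8,9.1,0,0,7.5],[-12.8,9.1,-1,0,7.5],[-12.8,9.1,-3,0,7.5],[-12.8,9.1,-4,0,7.5],[-12.8,9.1,-4,0,7.5],[-12.8,9.1,-4,0,7.5]]'
python3 - <<'E'
from h import *
A=cams.capture('side')['image'][110:230,200:300];B=cams.capture('top')['image'][130:250,210:440]
z=np.zeros((480,320,3),np.uint8);b=cv2.resize(B,(460,240),interpolation=cv2.INTER_CUBIC)
a=cv2.resize(A,None,fx=3,fy=3,interpolation=cv2.INTER_CUBIC);o=np.zeros((360,770,3),np.uint8);o[:,:300]=a;o[:240,310:]=b
cv2.imwrite('pics/c.png',o)
E
```

```text
time_s: 15.4
position: [0.4826, 0.2827, 0.179]
tcp_rot: [[-0.998, 0.06, -0.001], [0.06, 0.998, -0.0], [0.001, -0.0, -1.0]]
force: [0.8, -0.0, 0.4]
opening: 0.865
grasp_force: 0.0
```

View pics/c.png

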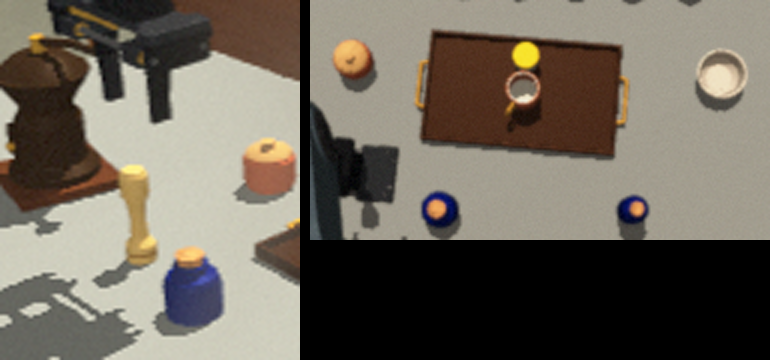

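The tin now stands straight behind the cup (composite (525,55) against cup (522,88)). The gripper is above and slightly right of the tamper, so I'll correct from the measured pose.

```bash
python3 -m inch '[[-0.8,1.4,0,0,7.5],[-0.8,1.4,-3,0,7.5],[-0.8,1.4,-6,0,7.5],[-0.8,1.4,-8.5,0,7.5],[-0.8,1.4,-10,0,7.5],[-0.8,1.4,-10.7,0,7.5],[-0.8,1.4,-10.7,0,7.5],[-0.8,1.4,-10.7,0,7.5]]' | head -2
python3 -m inch '[[0,0,0,0,6],[0,0,0,0,5],[0,0,0,0,4],[0,0,0,0,3],[0,0,0,0,2.5],[0,0,0,0,2.5],[0,0,0,0,2.5],[0,0,0,0,2.5],[0,0,0,0,2.5],[0,0,0,0,2.5]]' | tail -2
python3 -m inch '[[0,0,1,0,2.5],[0,0,3,0,2.5],[0,0,6,0,2.5],[0,0,9,0,2.5],[0,0,11,0,2.5],[0,0,13,0,2.5],[0,0,13,0,2.5],[0,0,13,0,2.5]]'
python3 - <<'E'
from h import *
A=cams.capture('side')['image'][60:240,190:330]
cv2.imwrite('pics/d.png',cv2.resize(A,None,fx=3,fy=3,interpolation=cv2.INTER_CUBIC))
E
```

```text
time_s: 16.17
position: [0.4754, 0.2972, 0.0728]
opening: 0.349
grasp_force: 29.8
time_s: 17.67
position: [0.4749, 0.2974, 0.2036]
tcp_rot: [[-0.998, 0.059, 0.003], [0.059, 0.998, 0.001], [-0.003, 0.001, -1.0]]
force: [-1.1, 0.3, -1.3]
opening: 0.343
grasp_force: 29.8
```

View pics/d.png

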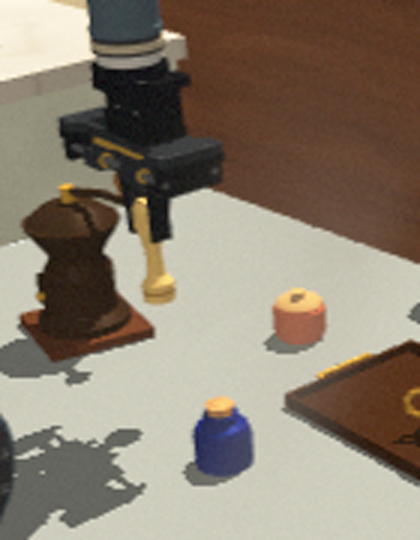

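The tamper is held by its knob at about (150,215), with the foot at (158,290). I'll check its tilt by comparing expected and seen foot positions.

Run:
```python
from h import *
P['foot']=[(0,.017),(.02,.017)]
for n in('side','top'):
    c=cams.capture(n);e=sil(c,'foot',(.4749,.2972),.131)[0];print(n,e.round(1),proj(c,[[.4749,.2972,.131],[.4749,.2972,.222]]).round(1))
    if n=='side':
        print(((158+.5)/3-.5+190,(289+.5)/3-.5+60))
        u,v=e.astype(int);print(blob(c['image'],(u-9,v-8,u+10,v+9),'wood'))
```

```text
side [242.7 156.5] [[243.  159.3]
 [239.9 132.5]]
(242.33333333333334, 156.0)
(array([242.075     , 155.04166667]), np.int32(120))
top [226.  220.7] [[226.9 220.9]
 [218.6 218.6]]
```

```bash
python3 -m inch '[[1.5,-2.4,0,0,2.5],[3.5,-5.6,0,0,2.5],[5.5,-8.8,0,0,2.5],[7.5,-12,0,0,2.5],[9.5,-15.2,0,0,2.5],[11.5,-18.4,0,0,2.5],[13.5,-21.6,0,0,2.5],[15.5,-24.8,0,0,2.5],[16.8,-26.9,0,0,2.5],[16.8,-26.9,0,0,2.5]]' | head -2
python3 -m inch '[[0,0,0,0,2.5],[0,0,-2,0,2.5],[0,0,-4,0,2.5],[0,0,-6,0,2.5],[0,0,-6,0,2.5],[0,0,-6,0,2.5]]'
python3 - <<'E'
from h import *
P['foot']=[(0,.017),(.02,.017)]
s=readout.read_state()['position']
A=cams.capture('side');print(s,sil(A,'foot',s[:2],s[2]-.0728)[0],proj(A,[[.6427,.0288,.061]]))
cv2.imwrite('pics/e.png',cv2.resize(A['image'][110:230,270:430],None,fx=4,fy=4,interpolation=cv2.INTER_CUBIC))
E
```

```text
time_s: 18.65
position: [0.645, 0.0226, 0.2002]
time_s: 19.15
position: [0.6402, 0.0296, 0.1404]
tcp_rot: [[-0.998, 0.058, -0.005], [0.058, 0.998, 0.001], [0.005, 0.001, -1.0]]
force: [0.4, -0.8, 0.3]
opening: 0.346
grasp_force: 29.8
[0.64019381 0.02964149 0.14039238] [340.13402425 182.06930344] [[340.84869973 186.53516115]]
```

View pics/e.png

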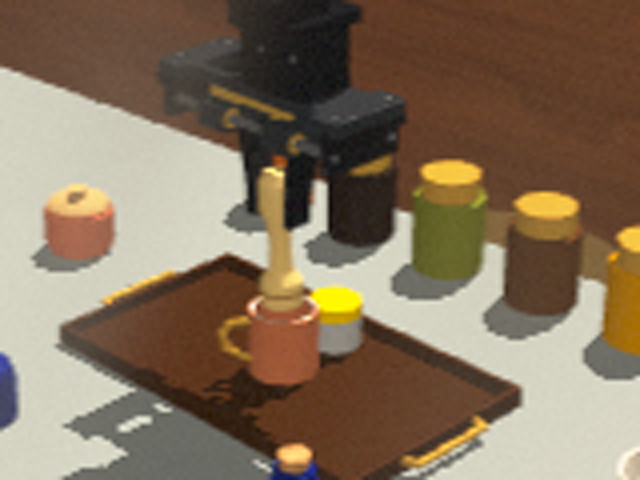

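The foot at (283,290) is centred over the cup mouth (284,310). Lowering.

```bash
python3 -m inch '[[0,0,-1,0,2.5],[0,0,-2,0,2.5],[0,0,-3,0,2.5],[0,0,-4,0,2.5],[0,0,-5,0,2.5],[0,0,-5.5,0,2.5],[0,0,-5.7,0,2.5],[0,0,-5.7,0,2.5],[0,0,-5.7,0,2.5]]'
```

```text
time_s: 19.95
position: [0.6426, 0.0281, 0.0852]
tcp_rot: [[-0.998, 0.06, 0.0], [0.06, 0.998, -0.0], [-0.0, -0.0, -1.0]]
force: [-0.5, -0.2, -0.8]
opening: 0.347
grasp_force: 29.8
```

```bash
python3 -m inch '[[0,0,-0.1,0,2.5],[0,0,-0.2,0,2.5],[0,0,-0.25,0,2.5],[0,0,-0.25,0,2.5],[0,0,-0.25,0,2.5]]'
python3 -m inch '[[0,0,0,0,3.5],[0,0,0,0,4],[0,0,0,0,5],[0,0,0,0,6],[0,0,0,0,6.5],[0,0,0,0,6.5],[0,0,0,0,6.5]]' | tail -3
python3 -m inch '[[0,0,1,0,6.5],[0,0,3,0,6.5],[0,0,6,0,6.5],[0,0,9,0,6.5],[0,0,12,0,6.5],[0,0,12,0,8.7],[0,0,12,0,8.7],[0,0,12,0,8.7]]' | head -2
```

```text
time_s: 20.37
position: [0.6424, 0.0281, 0.0828]
tcp_rot: [[-0.998, 0.06, 0.0], [0.06, 0.998, -0.0], [-0.0, -0.0, -1.0]]
force: [0.6, -0.4, -0.7]
opening: 0.344
grasp_force: 29.8
force: [-0.0, -0.1, 0.6]
opening: 0.713
grasp_force: 0.0
time_s: 21.62
position: [0.6419, 0.0282, 0.2029]
```

```bash
python3 -m inch '[[-1.5,-1.5,0,-7,8.7],[-3,-3,0,-14,8.7],[-5,-5,0,-21,8.7],[-7,-7,0,-28,8.7],[-9,-9,0,-35,8.7],[-11,-11,0,-42,8.7],[-13,-13,0,-49,8.7],[-15,-14,0,-56,8.7],[-17,-16,0,-63,8.7],[-19,-18,0,-70,8.7]]' >/dev/null
python3 -m inch '[[0,0,0,-7,8.7],[0,0,0,-14,8.7],[0,0,0,-20,8.7],[0,0,-2,-20,8.7],[0,0,-5,-20,8.7],[0,0,-5,-20,8.7],[0,0,-5,-20,8.7]]'
```

```text
time_s: 23.03
position: [0.4504, -0.1507, 0.1508]
tcp_rot: [[0.06, 0.998, -0.006], [0.998, -0.06, 0.004], [0.003, -0.006, -1.0]]
force: [-0.1, -0.4, 0.3]
opening: 1.002
grasp_force: 0.0
```

```bash
python3 -m inch '[[-0.25,-0.45,-1,0,8.7],[-0.25,-0.45,-3,0,8.7],[-0.25,-0.45,-5.5,0,8.7],[-0.25,-0.45,-8,0,8.7],[-0.25,-0.45,-10,0,8.7],[-0.25,-0.45,-11,0,8.7],[-0.25,-0.45,-11.5,0,8.7],[-0.25,-0.45,-11.5,0,8.7],[-0.25,-0.45,-11.5,0,8.7]]'
python3 - <<'E'
from h import *
A=cams.capture('side');cv2.imwrite('pics/f.png',cv2.resize(A['image'][150:290,270:430],None,fx=4,fy=4,interpolation=cv2.INTER_CUBIC))
E
```

```text
time_s: 23.78
position: [0.4505, -0.1567, 0.0385]
tcp_rot: [[0.059, 0.998, 0.001], [0.998, -0.059, -0.001], [-0.001, 0.001, -1.0]]
force: [0.1, -0.5, -0.1]
opening: 1.001
grasp_force: 0.0
```

View pics/f.png

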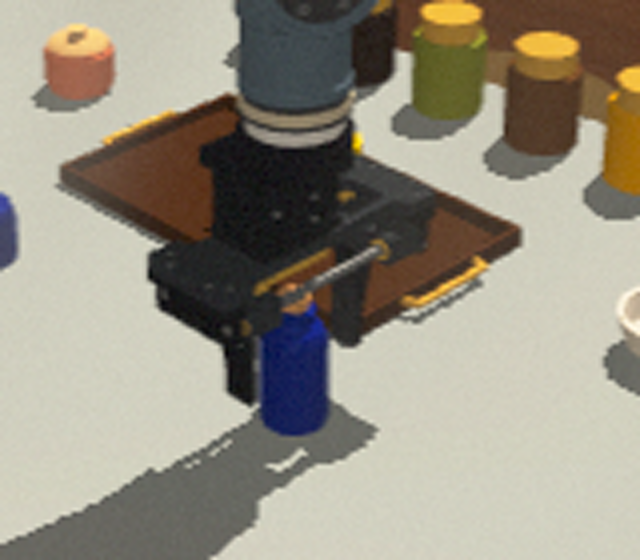

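The bottle stands between the open fingers, at crop (295,370), with its cork just under the palm. I'll trim slightly and close.

```bash
python3 -m inch '[[-0.2,0.1,-0.3,0,8.7],[-0.2,0.1,-0.3,0,7.5],[-0.2,0.1,-0.3,0,6.5],[-0.2,0.1,-0.3,0,5.8],[-0.2,0.1,-0.3,0,5.2],[-0.2,0.1,-0.3,0,4.8],[-0.2,0.1,-0.3,0,4],[-0.2,0.1,-0.3,0,4],[-0.2,0.1,-0.3,0,4],[-0.2,0.1,-0.3,0,4]]'
python3 -m inch '[[0,0,0,0,4],[0,0,0,0,4],[0,0,0.3,0,4],[0,0,1,0,4],[0,0,3,0,4],[0,0,6,0,4],[0,0,9,0,4],[0,0,12,0,4],[0,0,14,0,4],[0,0,14,0,4]]'
```

```text
time_s: 24.67
position: [0.4482, -0.1555, 0.0347]
tcp_rot: [[0.06, 0.998, 0.001], [0.998, -0.06, -0.0], [-0.0, 0.001, -1.0]]
force: [1.0, 0.3, 0.6]
opening: 0.52
grasp_force: 30.0
time_s: 25.5
position: [0.4498, -0.1565, 0.1789]
tcp_rot: [[0.059, 0.998, 0.007], [0.998, -0.059, -0.005], [-0.004, 0.008, -1.0]]
force: [0.4, 0.3, -1.0]
opening: 0.518
grasp_force: 30.0
```

```bash
python3 -m inch '[[1.5,2,0,0,4],[3.5,4.7,0,0,4],[5.5,7.4,0,0,4],[8,10.8,0,0,4],[10.5,14.2,0,0,4],[13,17.6,0,0,4],[15.5,21,0,0,4],[17.5,23.7,0,0,4],[19,25.7,0,0,4],[19.9,26.9,0,0,4]]' | head -2
python3 -m inch '[[0,0,0,0,4],[0,0,-2,0,4],[0,0,-5,0,4],[0,0,-8,0,4],[0,0,-10,0,4],[0,0,-11,0,4],[0,0,-11.5,0,4],[0,0,-11.5,0,4],[0,0,-11.5,0,4]]'
```

```text
time_s: 26.33
position: [0.6473, 0.1168, 0.1729]
time_s: 27.08
position: [0.6474, 0.1132, 0.0604]
tcp_rot: [[0.06, 0.998, 0.001], [0.998, -0.06, -0.0], [0.0, 0.001, -1.0]]
force: [0.0, 0.3, -2.1]
opening: 0.522
grasp_force: 30.0
```

```bash
python3 -m inch '[[0,0,-0.8,0,4],[0,0,-1.4,0,4],[0,0,-1.8,0,4],[0,0,-1.9,0,4],[0,0,-1.95,0,4],[0,0,-1.95,0,4]]'
python3 -m inch '[[0,0,0,0,4.8],[0,0,0,0,5.2],[0,0,0,0,6],[0,0,0,0,7.5],[0,0,0,0,8.7],[0,0,0,0,8.7],[0,0,0,0,8.7]]' | tail -3
python3 -m inch '[[0,0,1,0,8.7],[0,0,3,0,8.7],[0,0,6,0,8.7],[0,0,9,0,8.7],[0,0,12,0,8.7],[0,0,15,0,8.7],[-3,1,17,0,8.7],[-6,2,17,0,8.7],[-9,3,17,0,8.7],[-12,4,17,0,8.7]]' >/dev/null
python3 -m inch '[[0,0,0,0,8.7],[0,0,0,0,8.7],[0,0,0,0,8.7]]'
```

```text
time_s: 27.58
position: [0.6467, 0.1136, 0.0407]
tcp_rot: [[0.06, 0.998, -0.0], [0.998, -0.06, -0.0], [-0.0, -0.0, -1.0]]
force: [-1.2, -0.3, 3.2]
opening: 0.523
grasp_force: 30.0
force: [0.1, 0.4, -0.0]
opening: 0.894
grasp_force: 0.0
time_s: 29.25
position: [0.528, 0.1537, 0.2112]
tcp_rot: [[0.059, 0.998, 0.003], [0.998, -0.059, 0.0], [0.0, 0.003, -1.0]]
force: [0.8, 0.5, 0.5]
opening: 0.996
grasp_force: 0.0
```

```bash
python3 -m inch '[[-3,0.3,0,0,8.7],[-6,0.6,0,0,8.7],[-8,0.9,0,0,8.7],[-8.7,0.9,-2,0,8.7],[-8.7,0.9,-5,0,8.7],[-8.7,0.9,-8,0,8.7],[-8.7,0.9,-11,0,8.7],[-8.7,0.9,-11,0,8.7],[-8.7,0.9,-11,0,8.7],[-8.7,0.9,-11,0,8.7]]'
python3 - <<'E'
from h import *
A=cams.capture('side');s=readout.read_state()['position'];print(s,proj(A,[[*s[:2],.068],[.4412,.163,.068]]))
cv2.imwrite('pics/g.png',cv2.resize(A['image'][110:250,220:410],None,fx=4,fy=4,interpolation=cv2.INTER_CUBIC))
E
```

```text
time_s: 30.08
position: [0.4418, 0.1626, 0.101]
tcp_rot: [[0.06, 0.998, 0.002], [0.998, -0.06, 0.0], [0.0, 0.002, -1.0]]
force: [-0.1, 0.7, 0.3]
opening: 0.995
grasp_force: 0.0
[0.44194801 0.16265841 0.10156052] [[263.70275202 193.9827775 ]
 [263.43918847 194.03578276]]
```

View pics/g.png

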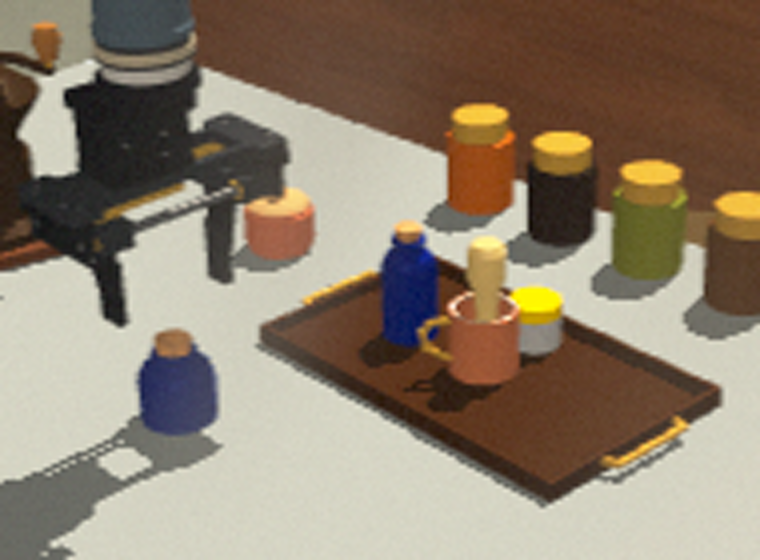

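The tall bottle, the cup with the tamper, and the tin all stand on the tray. The squat bottle's cork at (175,337) matches the predicted pixel (263.6,194). Descending to grasp.

```bash
python3 -m inch '[[0,0,-2,0,8.7],[0,0,-4,0,8.7],[0,0,-6,0,8.7],[0,0,-8,0,8.7],[0,0,-9,0,8.7],[0,0,-9.5,0,8.7],[0,0,-9.5,0,8.7],[0,0,-9.5,0,8.7],[0,0,-9.5,0,8],[0,0,-9.5,0,7]]' | head -2
python3 -m inch '[[0,0,0,0,6.5],[0,0,0,0,6],[0,0,0,0,5.4],[0,0,0,0,5.4],[0,0,0,0,5.4],[0,0,0,0,5.4],[0,0,0,0,5.4],[0,0,0,0,5.4]]'
python3 -m inch '[[0,0,0.3,0,5.4],[0,0,1,0,5.4],[0,0,3,0,5.4],[0,0,6,0,5.4],[0,0,9,0,5.4],[0,0,12,0,5.4],[0,0,15,0,5.4],[0,0,17,0,5.4],[0,0,17,0,5.4]]'
```

```text
time_s: 30.97
position: [0.4406, 0.1628, 0.0062]
time_s: 31.63
position: [0.4403, 0.1627, 0.0054]
tcp_rot: [[0.06, 0.998, 0.001], [0.998, -0.06, 0.0], [0.0, 0.001, -1.0]]
force: [-0.3, -1.3, 4.8]
opening: 0.688
grasp_force: 30.0
time_s: 32.38
position: [0.4418, 0.1631, 0.179]
tcp_rot: [[0.059, 0.998, 0.008], [0.998, -0.059, 0.001], [0.001, 0.008, -1.0]]
force: [0.9, -0.5, -2.8]
opening: 0.68
grasp_force: 30.0
```

```bash
python3 -m inch '[[1.5,-1.7,0,0,5.4],[3.5,-3.9,0,0,5.4],[6,-6.7,0,0,5.4],[8.5,-9.5,0,0,5.4],[11,-12.3,0,0,5.4],[13.5,-15,0,0,5.4],[16,-17.8,0,0,5.4],[18,-20,0,0,5.4],[19.6,-21.8,0,0,5.4],[19.6,-21.8,0,0,5.4]]' | head -2
python3 -m inch '[[0,0,-1,0,5.4],[0,0,-4,0,5.4],[0,0,-7,0,5.4],[0,0,-10,0,5.4],[0,0,-12,0,5.4],[0,0,-13.5,0,5.4],[0,0,-14,0,5.4],[0,0,-14,0,5.4],[0,0,-14,0,5.4]]'
```

```text
time_s: 33.22
position: [0.6387, -0.06, 0.1732]
time_s: 33.97
position: [0.635, -0.0545, 0.0348]
tcp_rot: [[0.059, 0.998, -0.002], [0.998, -0.059, 0.001], [0.0, -0.002, -1.0]]
force: [0.7, 0.0, -1.8]
opening: 0.681
grasp_force: 30.0
```

```bash
python3 -m inch '[[0.1,-0.1,-0.8,0,5.4],[0.1,-0.1,-1.5,0,5.4],[0.1,-0.1,-2,0,5.4],[0.1,-0.1,-2.2,0,5.4],[0.1,-0.1,-2.3,0,5.4],[0.1,-0.1,-2.35,0,5.4],[0.1,-0.1,-2.35,0,5.4]]'
python3 -m inch '[[0,0,0,0,6.2],[0,0,0,0,6.6],[0,0,0,0,7.2],[0,0,0,0,8],[0,0,0,0,8.7],[0,0,0,0,8.7],[0,0,0,0,8.7]]' | tail -3
python3 -m inch '[[0,0,1,0,8.7],[0,0,3,0,8.7],[0,0,6,0,8.7],[0,0,9,0,8.7],[0,0,12,0,8.7],[0,0,15,0,8.7],[-3,-1,18,0,8.7],[-7,-2,18,0,8.7],[-11,-3,18,0,8.7],[-15,-4,18,0,8.7]]' >/dev/null
python3 -m inch '[[-4,-4,0,0,8.7],[-7,-7,0,0,8.7],[-9,-10,0,0,8.7],[-10,-13,0,0,8.7],[-10,-16,0,0,8.7],[-10,-19,0,0,8.7],[-10,-19,0,0,8.7]]'
python3 - <<'E'
from h import *
A=cams.capture('side')['image'][120:250,250:440];B=cams.capture('top')['image'][135:225,240:400]
a=cv2.resize(A,None,fx=3,fy=3,interpolation=cv2.INTER_CUBIC);cv2.imwrite('pics/h_side.png',a)
cv2.imwrite('pics/h_top.png',cv2.resize(B,None,fx=5,fy=5,interpolation=cv2.INTER_CUBIC))
E
```

```text
time_s: 34.55
position: [0.6369, -0.0564, 0.0118]
tcp_rot: [[0.06, 0.998, 0.0], [0.998, -0.06, -0.0], [-0.0, 0.0, -1.0]]
force: [-0.2, 0.7, -1.7]
opening: 0.68
grasp_force: 30.0
force: [0.6, -0.6, 0.3]
opening: 0.98
grasp_force: 0.0
time_s: 36.55
position: [0.3881, -0.2934, 0.1932]
tcp_rot: [[0.064, 0.998, 0.005], [0.998, -0.064, -0.007], [-0.007, 0.005, -1.0]]
force: [0.6, -0.9, 0.7]
opening: 1.0
grasp_force: 0.0
```

View pics/h_side.png

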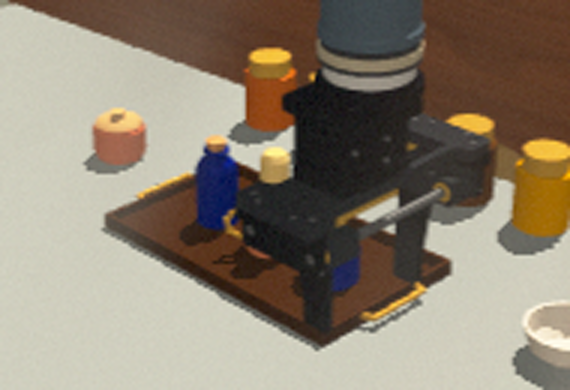

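View pics/h_top.png

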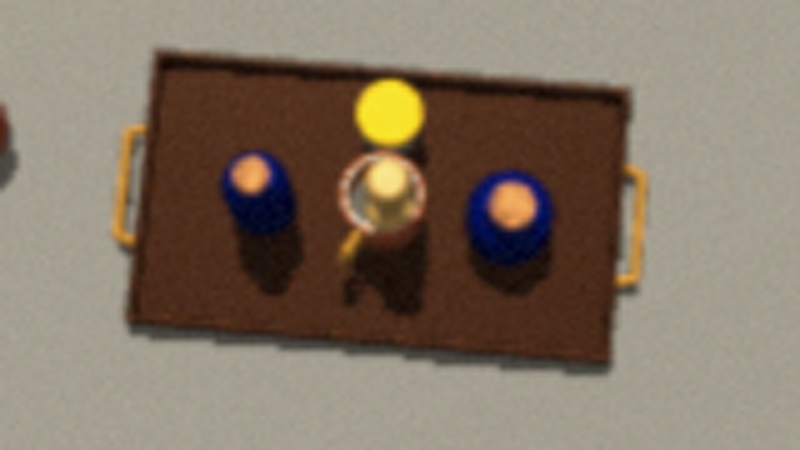

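The top view shows the whole layout: tin (390,112) behind the cup (382,194), tall bottle cork (251,174) and squat cork (513,205) on either side. Final check in the tray frame.

Run:
```python
from h import *
c=cams.capture('top')
T=lambda u,v:((u+.5)/5-.5+240,(v+.5)/5-.5+135)
q=np.array([ray(c,T(*p),.016)[:2] for p in[(157,50),(629,90),(610,362),(130,325)]]);o=q.mean(0)
d=q[0]+q[3]-q[1]-q[2];y=d/np.linalg.norm(d);x=np.array([y[1],-y[0]]);print(o,y)
for n,p,z in[('tall',(251,174),.104),('squat',(513,205),.074),('tin',(390,112),.046),('cup',(382,195),.061),('tamper',(388,177),.118)]:
    w=ray(c,T(*p),z)[:2]-o;print(n,(1000*np.array([w@x,w@y])).round(1))
s=readout.read_state();print(s['time_s'],s['position'],s['force'])
```

```text
[0.64512452 0.03106171] [0.05680011 0.99838557]
tall [-3.2 81.2]
squat [ -3.7 -88.3]
tin [58.5 -1.8]
cup [-1.5 -1.9]
tamper [-0.8 -6.9]
36.7 [ 0.38652075 -0.28599431  0.19192063] [-0.22370473  0.59704635  0.59257564]
```

```bash
python3 -c "
from rig import bot
print(bot.hand_in())"
```

```text
the job is handed in; nothing more can be done
None
```

I laid the tray and handed the job in at about 37 s of robot time; I placed the tin before the tamper. In the last top-camera check the cup was within 3 mm of the tray's centre with the tamper standing in it. The tin was 60 mm straight behind the cup, and the tall and squat bottles were 83 mm and 86 mm either side of it on the mill and funnel-stand sides. Nothing was knocked over, and the bowl and crock were left alone.

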